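# Put the wafer-bench parts back on their own stations

## Task

Every part on this wafer bench is standing on the wrong station: put the chip trays on the inspection stage, the blade flange on the balance pan, the dressing stone on the dressing plate and the height gauge on the vacuum chuck, using the empty white mat with the ring to park a part on the way. Set each one flat and upright in the middle of its station, the trays square with the stage and the stone lying lengthwise along its plate, and leave the glass vial undisturbed.

Things in the scene. Friction and masses are not known exactly. Their poses are not given: they have to be found in the camera images.
- tray: Stack of black square chip trays, clipped together as one loose block 50 x 50 mm, 36 mm high, small square chips in a 4 x 4 grid on top. Belongs on the stage. Starts on a wrong station. Origin: centre of its underside; x and y along its sides, z up.
- flange: Bare aluminium blade flange, loose: a disc of 60 mm diameter and 10 mm thick with a plain round boss of 28 mm diameter rising from its middle, from 10 to 42 mm above the underside; grip it by the boss. Belongs on the scale. Starts on a wrong station. Origin: centre of its underside, z up.
- stone: Grey oblong dressing stone, a loose block 75 mm long (its x) by 30 mm wide (its y) and 34 mm high. Belongs on the dressing plate. Starts on a wrong station. Origin: centre of its underside, z up.
- gauge: Dark steel height gauge, a loose plain upright cylinder of 40 mm diameter, 46 mm high, with a bright button 26 mm across and 4 mm high on top (50 mm in all, no wide disc at its foot). Belongs on the chuck. Starts on a wrong station. Origin: centre of its underside, z up.
- stage: Inspection stage: square stack of aluminium plates, 110 x 110 mm at the foot, with a flat square top 96 x 96 mm, 32 mm above its underside; two short micrometer screws stick out low on its far (+x) and right (-y) sides. It does not move. Origin: centre of its underside, directly under the middle of its top; z up.
- scale: Small white balance, 125 x 110 mm, with a flat round steel pan of 92 mm diameter whose top is 32 mm above its underside; a dark display strip in the white top in front (-x) of the pan. The pan does not give. It does not move. Origin: centre of its underside, directly under the middle of its top; z up. The pan's centre is over the origin.
- dresser: Dressing plate: oblong blue block 130 mm long (x) by 70 mm wide (y), with a flat steel top 32 mm above its underside; a dark cross rail, 4 mm high, near each end of the top leaves 108 mm of flat length between them. It does not move. Origin: centre of its underside, directly under the middle of its top; z up.
- chuck: Round vacuum chuck, steel, with a flat top of 112 mm diameter, 32 mm above its underside, marked with three concentric dark rings; its foot is a dark disc of 120 mm diameter. It does not move. Origin: centre of its underside, directly under the middle of its top; z up.
- mat: Thin white square rest mat, 120 x 120 mm, 5 mm thick, with a blue ring 88 mm across printed on it; empty at the start. Flat, fixed to the table. Origin: centre of its underside.
- vial: Small amber glass vial with a white cap, 26 mm diameter, 58 mm high, standing loose on the table between the stations. To be left alone. Origin: centre of its underside, z up.

How it is judged:
By the outcome, as a careful person would: the job done as asked, in the order asked, and still so for the second after the job is handed in, with the robot touching nothing.
It also fails if it takes over 136 s, if anything falls off the work surface, if the arm or the gripper's body presses on something with over 40 N, if the wrist force passes 120 N, or if a joint passes its speed limit or range.

## Robot

A 6-joint arm with a two-finger parallel gripper is mounted at the origin on the work surface. World frame = base frame: x ahead of the robot, y to its left, z up, the work surface at z = 0. Lengths are in m, angles in rad, forces in N, time in s.
With the tool pointing down it reaches from about 0.35 to 0.975 m from the base axis. Payload 4.9 kg.
Tool frame: the origin (TCP) lies midway between the tips of the shut fingers; the grasp point (between the pads) lies 19 mm behind it; z points along the fingers, y is the direction in which the jaws open and shut (so a half turn about z gives the same grasp; the last joint's range is limited). The gripper opens to 85 mm and grips with 20 to 120 N. Pads are 22 mm wide; open, the fingers measure 114 mm over their backs; the gripper's body (76 mm by 85 mm) begins 54 mm behind the grasp point. The pads swing forward as they close: fully open they stand 13 mm farther back than shut.
Start: joints at [1.199, 0.053, 1.613, -0, 1.476, -0.119], TCP at [0.156, 0.605, 0.231] pointing down, gripper open.
Joint ranges: [-3.01, 3.01], [-1.01, 2.22], [0.06, 2.58], [-1.02, 4.17], [0.09, 2.62], [-3.14, 3.14]. Speed limits (rad/s): [2.57, 2.57, 3.14, 3.14, 3.14, 3.14].

## Interface

Orientations are given as a rotation vector (axis times angle).
In Python, from station import ctrl gives the robot as it stands.
- The arm moves only by the shell command python3 -m jog 'ROWS' [FORCE]. ROWS is JSON, one flat list of numbers, 7 for each row, row after row: the opening, from 0 (shut) to 1 (fully open), then the shift along the tool's x, y, z in m, then the turn, a rotation vector about the tool's x, y, z in degrees. A call has 1 to 10 rows; each row shifts and turns the commanded pose from where the row before left it, along the tool's axes as they then stand; what a row does not reach is not made up. A row lasts 1/8 s, in which the tool goes at most 62.5 mm and 10.7 degrees, less where a joint would pass 70% of its speed; a pose out of reach is approached as far as the arm can. A call with a gripper value outside its range is refused whole. The fingers move at their own pace and stop on an object; FORCE is the grip in N (left out, the last holds). Time passes only in rows, so rows that do not move let the fingers close. It gives the time, the measured TCP pose, the force and the opening at its end, in the units of the state.
- ctrl.get_obs(): the state, without advancing time (a new reading comes with each control period).
- ctrl.get_image(name): name is "scene" or "side" or "wrist"; returns a dict with "image" (384x512x3 uint8, blue, green, red), "camera_matrix" (3x3 intrinsics, pixels), "rvec" (rotation vector, rad) and "tvec" (3), from world to camera coordinates, as OpenCV has them; the wrist camera has in their place "mount" (4x4, takes a point from camera to tool coordinates, whose origin is the TCP and whose axes are the flange's). Camera axes: x right, y down, z forward; pixel columns grow to the right and rows downward; lengths in m; the calibration is good to about 2 mm. A picture is of the moment at which its call begins: read the wrist's pose just before it. There is no depth.
- ctrl.finish_job(): hands the job in, once; it reports no verdict.
Trained networks look in a picture, given as the dict that the camera call returned (one of the last four; its "shot" number tells which), for a name from the list of things; names that differ only in an ending like _2 or _b are one class to them, and where a whole thing is asked for, a point or a joint stands for the part that bears it (a point fixed in the world has none). Each returns a list of dicts, best first, with "p" (0 to 1); they miss things now and then, are a little off and sometimes report something else, mostly with a low value. They report only what shows in the picture. A call takes as long as a camera call.
- ctrl.boxes_of(target, picture): "box" ([centre column, centre row, width, height] in pixels, round what is visible of it).
The state is a dict: "t": time; "q": joint angles; "dq": joint speeds; "effort": joint torques, N m; "tool_pos": TCP position; "tool_rot": TCP orientation; "contact_force": force on the tool from outside, world axes, zero at the start; "wrist_torque": the same for the moment, N m; "opening": finger opening in m.
Only numpy, scipy, OpenCV 4.12 (cv2) and the standard library are available. Lean on these libraries where they do the work, as an engineer would, in place of code of your own. Each camera call takes 0.05 s, during which the arm holds its last target. There are 200 camera calls.

## Working session

There is one attempt and no reset: what is moved stays moved. The work goes in short steps, Python scripts to look and compute and a shell command to move; the robot and the scene stay as the last step left them, time stands still between calls to the robot, and variables do not carry over. Pictures are saved under pics/ and viewed, about 12 in all and at most 16, crops included, and the job is handed in when it is done.

```bash
ls; mkdir -p pics; cat > h.py <<'E'
import numpy as np, cv2
from station import ctrl
from scipy.spatial.transform import Rotation as R
def cam(name):
    o=ctrl.get_obs(); d=ctrl.get_image(name)
    if name=="wrist":
        M=np.array(d["mount"]); T=np.eye(4); T[:3,:3]=R.from_rotvec(o["tool_rot"]).as_matrix(); T[:3,3]=o["tool_pos"]
        W=T@M; return d,W[:3,:3],W[:3,3]
    Rm=cv2.Rodrigues(np.array(d["rvec"],float))[0]; return d,Rm.T,-Rm.T@np.array(d["tvec"],float).ravel()
def px2w(d,Rw,c,u,v,z):
    r=Rw@np.linalg.solve(np.array(d["camera_matrix"]),[u,v,1.]); return c+r*(z-c[2])/r[2]
def w2px(d,Rw,c,p):
    q=np.array(d["camera_matrix"])@(Rw.T@(np.array(p)-c)); return q[:2]/q[2]
E
python3 - <<'E'
from h import *
print(ctrl.get_obs())
for n in("scene","side","wrist"):
    d,Rw,c=cam(n); cv2.imwrite(f"pics/{n}0.png",d["image"]); print(n,c.round(3),Rw[:,2].round(2))
    for k in "tray flange stone gauge stage scale dresser chuck mat vial".split():
        b=ctrl.boxes_of(k,d)
        for e in b[:1]: print(k,round(e["p"],2),np.round(e["box"]),px2w(d,Rw,c,e["box"][0],e["box"][1],{"mat":.005,"vial":.03}.get(k,.05 if k in("tray","flange","stone","gauge") else .02)).round(3))
E
```

```text
pics
{'t': 0.0, 'q': array([ 1.19899080e+00,  5.33553308e-02,  1.61429956e+00,  5.37560204e-06,
        1.47602770e+00, -1.18986270e-01]), 'dq': array([ 0.00187437,  0.00130043, -0.00090146, -0.00164271,  0.00035762,
        0.00099152]), 'effort': array([-6.19129441e-04, -3.93701613e+01, -3.70162153e+01, -2.19656081e-04,
        7.19216492e-03,  1.73900003e-05]), 'tool_pos': array([0.15609236, 0.60454065, 0.23006066]), 'tool_rot': array([-0.3960067 , -3.11601516,  0.00318195]), 'contact_force': array([-0.48268345, -0.25787245,  0.85854562]), 'wrist_torque': array([-0.06202836,  0.01659197,  0.00696986]), 'opening': 0.08518962572565439}
scene [ 1.023 -0.351  1.116] [-0.4   0.29 -0.87]
tray 0.72 [277. 148.  29.  32.] [0.462 0.099 0.05 ]
flange 0.62 [170. 276.  26.  27.] [ 0.606 -0.308  0.05 ]
stone 0.84 [374. 134.  16.  30.] [0.576 0.34  0.05 ]
gauge 0.69 [291. 222.  15.  17.] [ 0.657 -0.     0.05 ]
stage 0.64 [373. 144.  56.  38.] [0.589 0.333 0.02 ]
scale 0.63 [289. 229.  60.  59.] [ 0.66  -0.007  0.02 ]
dresser 0.69 [370. 143.  57.  41.] [0.58 0.33 0.02]
chuck 0.64 [276. 156.  46.  42.] [0.466 0.094 0.02 ]
mat 0.69 [203. 203.  50.  47.] [ 0.468 -0.14   0.005]
vial 0.69 [332. 183.   9.  17.] [0.622 0.159 0.03 ]
side [0.284 0.465 0.746] [ 0.31 -0.55 -0.77]
tray 0.78 [265. 252.  32.  35.] [0.471 0.097 0.05 ]
flange 0.87 [294. 119.  25.  28.] [ 0.592 -0.304  0.05 ]
stone 0.94 [147. 337.  38.  47.] [0.573 0.346 0.05 ]
gauge 0.55 [216. 183.  20.  25.] [ 0.655 -0.014  0.05 ]
scale 0.91 [218. 200.  71.  47.] [0.64  0.007 0.02 ]
dresser 0.63 [295. 129.  54.  36.] [ 0.584 -0.3    0.02 ]
chuck 0.77 [270. 265.  57.  58.] [0.455 0.104 0.02 ]
mat 0.64 [311. 191.  71.  54.] [ 0.462 -0.13   0.005]
vial 0.58 [188. 253.  12.  25.] [0.616 0.163 0.03 ]
wrist [0.079 0.626 0.374] [ 0.3  -0.08 -0.95]
```

```bash
python3 - <<'E'
import cv2
a=cv2.imread("pics/scene0.png");cv2.imwrite("pics/s1.png",cv2.resize(a[100:320,110:430],(800,550),interpolation=3))
a=cv2.imread("pics/side0.png");cv2.imwrite("pics/s2.png",cv2.resize(a[90:384,90:370],(572,600),interpolation=3))
E
```

```text
(no output)
```

View pics/s1.png

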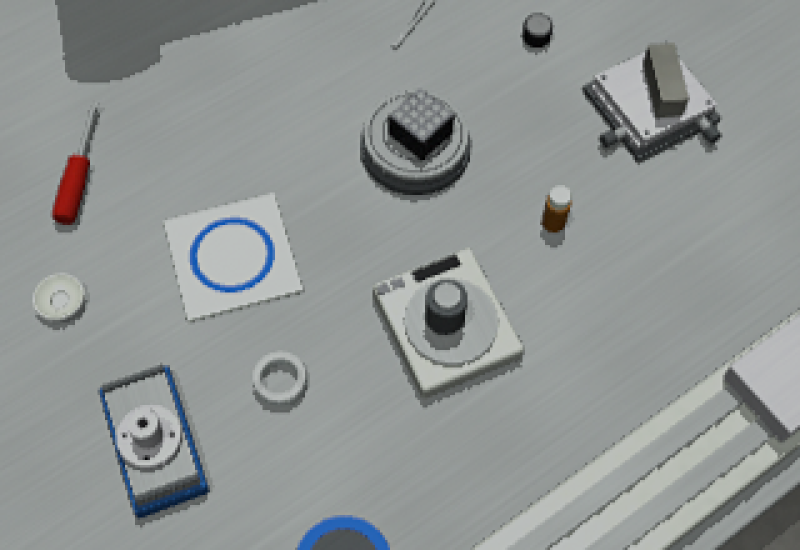

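View pics/s2.png

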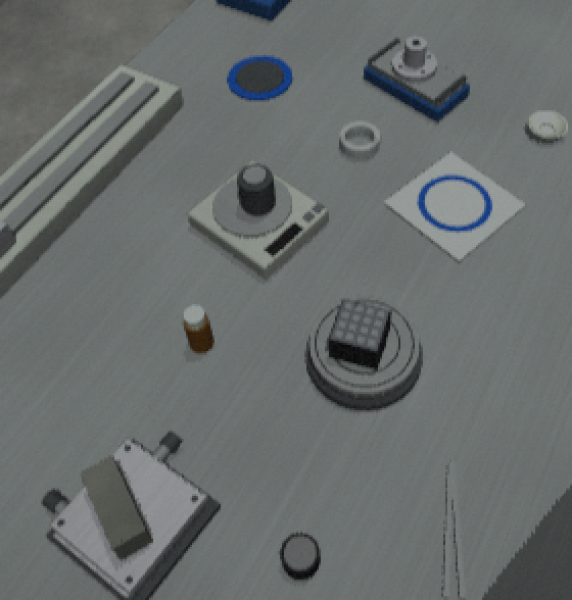

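The scene picture shows the tray on the chuck (415,135), the gauge on the scale (448,310), the flange on the dresser (148,435), the stone skewed on the stage (660,85), the empty mat (232,255) and the vial (557,210). The side view agrees. Parts form a 4-cycle, so I'll park the tray on the mat, then move gauge, flange, stone and tray in that order. First I take close looks with the wrist camera.

```bash
cat >> h.py <<'E'
def pose():
    o=ctrl.get_obs(); return np.array(o["tool_pos"]),R.from_rotvec(o["tool_rot"]).as_matrix(),o
def plan(x,y,z,yaw=None):
    "tool-frame shift to the target, then turn; yaw = world angle (deg) of jaw axis (tool y), mod 180"
    p,M,o=pose(); s=M.T@(np.array([x,y,z])-p); cur=np.degrees(np.arctan2(M[1,1],M[0,1]))
    n=int(np.ceil(np.linalg.norm(s)/.06)); print("t",round(o["t"],2),"shift mm",(s*1e3).round(1),"rows>=",n,"per row",(s/n).round(4),"q6",round(o["q"][5],2),"jaw yaw",round(cur,1),"tilt",M[:,2].round(3))
    if yaw is not None:
        dd=(yaw-cur+90)%180-90; print("turn tool z (deg)",round(-dd,1),"or",round(-dd+(180 if dd>0 else -180),1))
def look(name,fn):
    d,Rw,c=cam(name); cv2.imwrite(f"pics/{fn}.png",cv2.resize(d["image"],(800,600),interpolation=3)); np.savez(f"pics/{fn}.npz",K=d["camera_matrix"],R=Rw,c=c); return d,Rw,c
def w(fn,u,v,z):
    "pixels of the 800x600 saved picture"
    f=np.load(f"pics/{fn}.npz"); return px2w({"camera_matrix":f["K"]},f["R"],f["c"],(u+.5)*.64-.5,(v+.5)*.64-.5,z)
E
python3 -m jog '[1,-0.039,-0.041,0,0,0,0,1,-0.039,-0.041,0,0,0,0,1,-0.039,-0.041,0,0,0,0,1,-0.039,-0.041,0,0,0,0,1,-0.039,-0.041,0,0,0,0,1,-0.039,-0.041,0,0,0,0,1,-0.039,-0.041,0,0,0,0,1,-0.039,-0.041,0,0,0,0,1,-0.039,-0.041,0,0,0,0,1,-0.039,-0.041,0,0,0,0]' 
python3 -m jog '[1,0,0,0,0,0,0,1,0,0,0,0,0,0]'
python3 - <<'E'
from h import *
d,Rw,c=look("wrist","w1"); print(c,d["camera_matrix"])
for k in "tray flange stone gauge stage scale dresser chuck mat vial".split():
    for e in ctrl.boxes_of(k,d)[:1]: print(k,round(e["p"],2),np.round(e["box"]))
plan(.46,.1,.23)
E
```

```text
t: 2.9
tool_pos: [0.432, 0.1089, 0.2317]
tool_rot: [0.396, 3.115, 0.001]
contact_force: [0.7, 0.8, 0.2]
opening: 0.0855
t: 3.15
tool_pos: [0.4312, 0.1108, 0.2313]
tool_rot: [-0.397, -3.116, -0.001]
contact_force: [-0.1, 0.4, -0.3]
opening: 0.0854
[0.35433025 0.13215492 0.37368697] [[328.63067778   0.         261.02800481]
 [  0.         328.63067778 189.98307481]
 [  0.           0.           1.        ]]
tray 0.69 [259. 201.  67.  68.]
flange 0.66 [259. 201.  69.  67.]
stone 0.94 [492. 238.  39.  77.]
gauge 0.91 [214. 352.  36.  28.]
stage 0.89 [460. 226. 102. 104.]
scale 0.55 [216. 332.  87.  84.]
dresser 0.65 [ 11. 317.  22.  36.]
mat 0.77 [ 72. 229. 111.  97.]
vial 0.73 [340. 298.  32.  43.]
t 3.7 shift mm [-30.5  -3.4   1.3] rows>= 1 per row [-0.0305 -0.0034  0.0013] q6 -1.23 jaw yaw 75.6 tilt [ 0.  0. -1.]
```

View pics/w1.png

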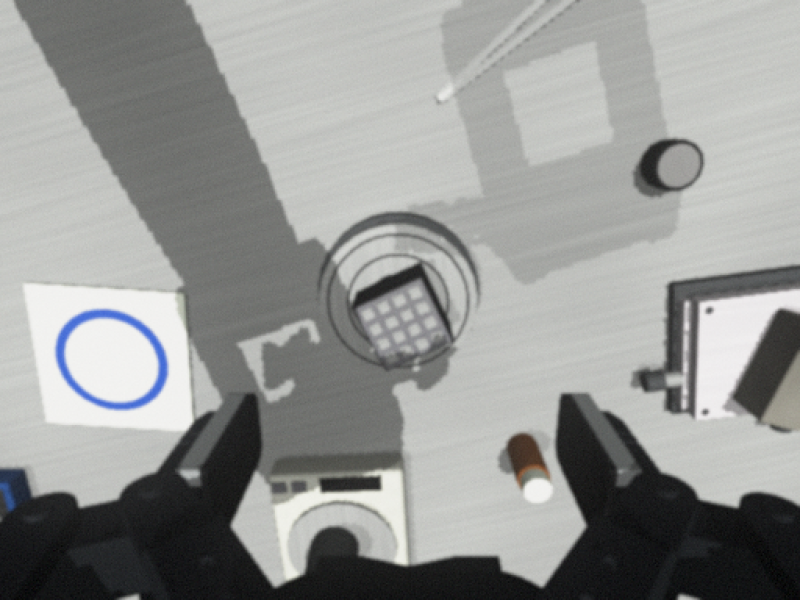

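The wrist view shows the tray top at corners about (357,306), (421,275), (452,340), (388,370). The chuck is around (400,295), the mat corners are (25,283), (186,293), (192,431), (45,421), and part of the stage is at right.

```bash
python3 - <<'E'
from h import *
P=np.array([w("w1",*p,.068)[:2] for p in [(357,306),(421,275),(452,340),(388,370)]])
E=np.roll(P,-1,0)-P; print("tray",P.mean(0),np.linalg.norm(E,axis=1),np.degrees(np.arctan2(E[:,1],E[:,0])))
P=np.array([w("w1",*p,.005)[:2] for p in [(25,283),(186,293),(192,431),(45,421)]])
E=np.roll(P,-1,0)-P; print("mat",P.mean(0),np.linalg.norm(E,axis=1),np.degrees(np.arctan2(E[:,1],E[:,0])))
for y in (260,295,330): print(y,w("w1",320,y,.032))
a=w("w1",327,295,.032);b=w("w1",470,295,.032);print("chuck ring chord",a,b,(a+b)/2)
for p in [(327,295),(470,295),(399,232),(399,368)]: print(w("w1",*p,.032))
plan(.46,.1,.15)
E
```

```text
tray [0.4671912  0.10062274] [0.04494421 0.04789472 0.04658483 0.04830952] [ 102.16172779   10.47072379  -77.42120055 -171.46126407]
mat [ 0.46232565 -0.1357746 ] [0.11958697 0.11988241 0.11948452 0.11827598] [  71.63565916  -19.8672414  -109.13354059  160.16720834]
260 [0.4209624  0.05281225 0.032     ]
295 [0.44494216 0.04519184 0.032     ]
330 [0.47000804 0.03722627 0.032     ]
chuck ring chord [0.44617518 0.04992436 0.032     ] [0.47136967 0.14662473 0.032     ] [0.45877243 0.09827454 0.032     ]
[0.44617518 0.04992436 0.032     ]
[0.47136967 0.14662473 0.032     ]
[0.4158926  0.11004424 0.032     ]
[0.51313796 0.08415965 0.032     ]
t 3.7 shift mm [-30.5  -3.4  81.3] rows>= 2 per row [-0.0153 -0.0017  0.0407] q6 -1.23 jaw yaw 75.6 tilt [ 0.  0. -1.]
```

```bash
python3 -m jog '[1,-0.0375,-0.001,0.02,0,0,-8.7,1,0,0,0.05,0,0,-8.7,1,0,0,0.05,0,0,-8.7,1,0,0,0,0,0,0,1,0,0,0,0,0,0]'
python3 - <<'E'
from h import *
plan(.467,.1005,.034,101.5)
d,Rw,c=look("wrist","w2")
E
```

```text
t: 4.32
tool_pos: [0.4686, 0.1004, 0.1132]
tool_rot: [-0.314, 3.123, -0.0]
contact_force: [0.4, 0.4, 0.9]
opening: 0.0854
t 4.33 shift mm [ 1.7  0.5 79.2] rows>= 2 per row [0.0009 0.0002 0.0396] q6 -1.72 jaw yaw 101.5 tilt [ 0.002  0.    -1.   ]
turn tool z (deg) -0.0 or 180.0
```

View pics/w2.png

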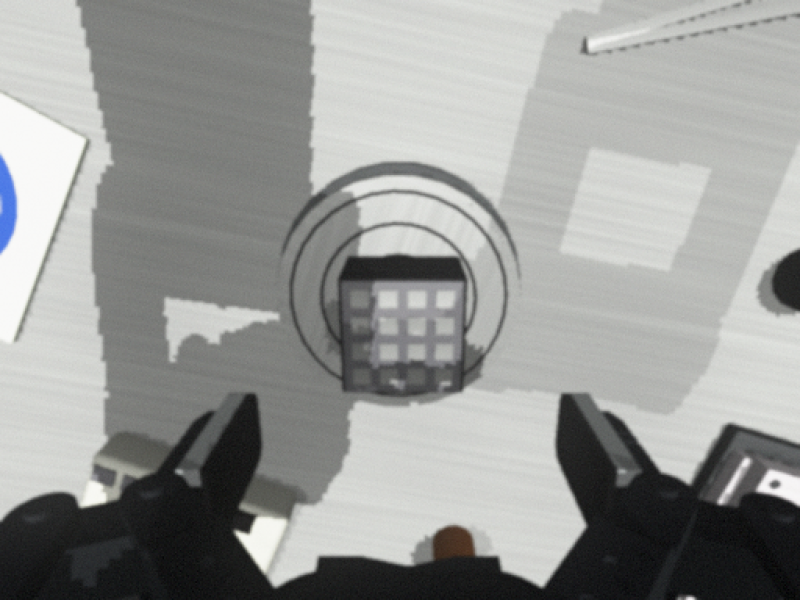

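The tray is square with the jaws and centred between them: top corners (342,280), (464,280), (464,391), (342,391). The large chuck ring spans columns 291–507 with its top at row 190.

```bash
python3 - <<'E'
from h import *
P=np.array([w("w2",*p,.068)[:2] for p in [(342,280),(464,280),(464,391),(342,391)]]);print(P.mean(0),np.linalg.norm(np.roll(P,-1,0)-P,axis=1))
a,b,t=[w("w2",*p,.032)[:2] for p in [(291,296),(507,296),(399,190)]]
# ring points -> circle fit
pts=np.array([w("w2",*p,.032)[:2] for p in [(291,296),(507,296),(399,190),(328,220),(472,222),(305,350),(495,350)]])
A=np.c_[2*pts,np.ones(len(pts))];s=np.linalg.lstsq(A,(pts**2).sum(1),rcond=None)[0];print("chuck",s[:2],np.sqrt(s[2]+s[:2]@s[:2]))
E
python3 -m jog '[1,0.0015,0,0.04,0,0,0,1,0,0,0.039,0,0,0,1,0,0,0,0,0,0,0.3,0,0,0,0,0,0,0.3,0,0,0,0,0,0,0.3,0,0,0,0,0,0,0.3,0,0,0,0,0,0]' 50
```

```text
[0.46763439 0.0995234 ] [0.04636543 0.0472681  0.04986992 0.04728301]
chuck [0.46638048 0.09720114] 0.05015192964573956
t: 5.25
tool_pos: [0.4684, 0.1001, 0.0353]
tool_rot: [-0.317, 3.12, -0.001]
contact_force: [-0.6, -0.0, 6.5]
opening: 0.0497
```

```bash
python3 -m jog '[0.3,0,0,-0.04,0,0,0,0.3,0,0,-0.04,0,0,0,0.3,0.0106,-0.046,-0.02,0,0,0,0.3,0.0106,-0.046,0,0,0,0,0.3,0.0106,-0.046,0,0,0,0,0.3,0.0106,-0.046,0,0,0,0,0.3,0.0106,-0.046,0,0,0,0,0.3,0,0,0.05,0,0,0,0.3,0,0,0.035,0,0,0,0.3,0,0,0.015,0,0,0]'
python3 - <<'E'
from h import *
plan(.462,-.136,.009)
E
```

```text
t: 6.5
tool_pos: [0.4591, -0.1356, 0.0307]
tool_rot: [0.317, -3.123, -0.002]
contact_force: [-0.2, -0.0, -1.3]
opening: 0.0494
t 6.5 shift mm [-2.8 -1.  21.7] rows>= 1 per row [-0.0028 -0.001   0.0217] q6 -2.22 jaw yaw 101.6 tilt [-0.003  0.001 -1.   ]
```

```bash
python3 -m jog '[0.3,-0.002,0,0.013,0,0,0,0.3,0,0,0.009,0,0,0,0.3,0,0,0,0,0,0,0.3,0,0,0,0,0,0]'
python3 -m jog '[1,0,0,0,0,0,0,1,0,0,0,0,0,0,1,0,0,0,0,0,0,1,0,0,-0.06,0,0,0,1,0,0,-0.06,0,0,0,1,-0.041,0.025,-0.03,0,0,0,1,-0.041,0.025,0,0,0,0,1,-0.041,0.025,0,0,0,0,1,-0.041,0.025,0,0,0,0,1,0,0,0,0,0,0]'
python3 - <<'E'
from h import *
plan(.655,0,.15)
d,Rw,c=look("wrist","w3")
E
```

```text
t: 7.0
tool_pos: [0.463, -0.1358, 0.0112]
tool_rot: [-0.318, 3.124, -0.001]
contact_force: [0.4, -0.6, -0.2]
opening: 0.049
t: 8.25
tool_pos: [0.6042, -0.0026, 0.1601]
tool_rot: [-0.323, 3.125, 0.001]
contact_force: [0.5, -0.2, -0.6]
opening: 0.0856
t 8.25 shift mm [-50.2  -7.8  10.1] rows>= 1 per row [-0.0502 -0.0078  0.0101] q6 -1.9 jaw yaw 101.8 tilt [-0.  0. -1.]
```

View pics/w3.png

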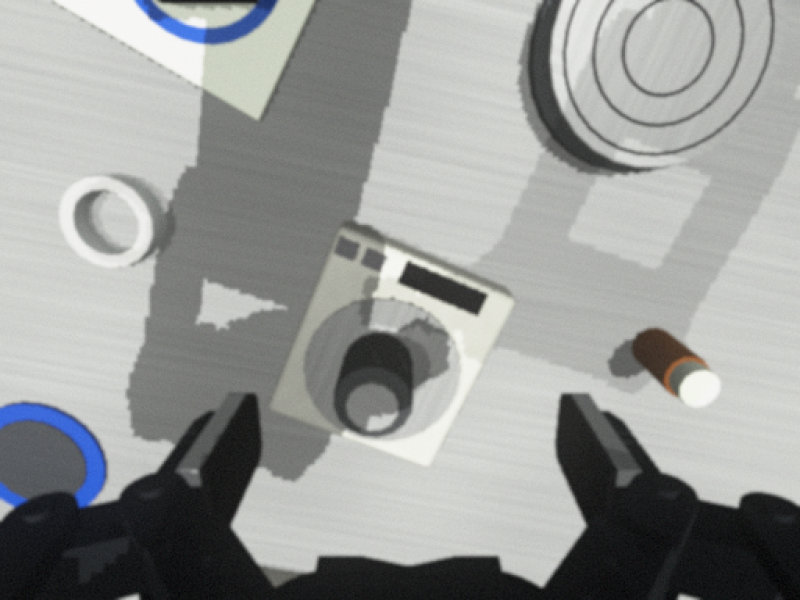

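The gauge button is at (373,401) and the pan spans columns 303–460 and rows 297–441. The chuck's inner ring is at (668,47), and the vial cap at (700,388).

```bash
python3 - <<'E'
from h import *
print("button",w("w3",373,401,.082))
def fit(fn,P,z):
    pts=np.array([w(fn,*p,z)[:2] for p in P]);A=np.c_[2*pts,np.ones(len(pts))];s=np.linalg.lstsq(A,(pts**2).sum(1),rcond=None)[0];print(s[:2],np.sqrt(s[2]+s[:2]@s[:2]))
print("pan");fit("w3",[(303,368),(460,368),(383,297),(383,441),(330,318),(440,323)],.032)
print("chuck inner");fit("w3",[(623,47),(714,44),(663,95),(680,1)],.032)
print("button");fit("w3",[(345,400),(401,400),(373,384),(373,418)],.082)
print("shoulder");fit("w3",[(334,396),(413,396),(373,436)],.078)
plan(.655,0,.15)
E
```

```text
button [ 0.65202515 -0.00859353  0.082     ]
pan
[ 0.66142317 -0.00477576] 0.04562658483738274
chuck inner
[0.46522565 0.09701663] 0.02111415335202122
button
[ 0.65194652 -0.00859782] 0.011595371190508675
shoulder
[ 0.65450836 -0.00808112] 0.01961126537354411
t 8.3 shift mm [-51.5  -6.9   9.9] rows>= 1 per row [-0.0515 -0.0069  0.0099] q6 -1.9 jaw yaw 101.7 tilt [-0.001 -0.    -1.   ]
```

```bash
python3 -m jog '[1,-0.048,-0.015,0,0,0,0,1,0,0,0.05,0,0,0,1,0,0,0.05,0,0,0,1,0,0,0.017,0,0,0,1,0,0,0,0,0,0]'
python3 -m jog '[0.2,0,0,0,0,0,0,0.2,0,0,0,0,0,0,0.2,0,0,0,0,0,0,0.2,0,0,0,0,0,0]'
python3 -m jog '[0.2,0,0,-0.04,0,0,0,0.2,0,0,-0.03,0,0,0,0.2,0.0407,0.0353,0,0,0,0,0.2,0.0407,0.0353,0,0,0,0,0.2,0.0407,0.0353,0,0,0,0,0.2,0.0407,0.0353,0,0,0,0,0.2,0,0,0.03,0,0,0,0.2,0,0,0.025,0,0,0,0.2,0,0,0,0,0,0]'
python3 - <<'E'
from h import *
plan(.4655,.0975,.043)
E
```

```text
t: 8.93
tool_pos: [0.6518, -0.0101, 0.0425]
tool_rot: [0.316, -3.123, -0.001]
contact_force: [0.9, 0.7, 0.7]
opening: 0.0851
t: 9.43
tool_pos: [0.6544, -0.01, 0.0457]
tool_rot: [-0.318, 3.122, -0.002]
contact_force: [-0.9, -1.1, 5.4]
opening: 0.0384
t: 10.55
tool_pos: [0.4618, 0.0959, 0.0554]
tool_rot: [0.318, -3.119, -0.001]
contact_force: [0.1, 0.1, -3.8]
opening: 0.0388
t 10.55 shift mm [-4.   0.8 12.3] rows>= 1 per row [-0.004   0.0008  0.0123] q6 -1.73 jaw yaw 101.6 tilt [-0.007 -0.    -1.   ]
```

```bash
python3 -m jog '[0.2,-0.002,0,0.008,0,0,0,0.2,0,0,0.003,0,0,0,0.2,0,0,0,0,0,0]'
python3 -c "
from h import *
plan(.4655,.0975,.043)"; python3 -m jog '[0.2,0,0,0,0,0,0]'; python3 -m jog '[0.2,0,0,0,0,0,0]';python3 -m jog '[0.2,0,0,0,0,0,0]'
```

```text
t: 10.92
tool_pos: [0.4672, 0.0962, 0.0476]
tool_rot: [-0.318, 3.125, -0.0]
contact_force: [-0.1, 0.1, -3.8]
opening: 0.0387
t 10.93 shift mm [1.4 1.6 4.6] rows>= 1 per row [0.0014 0.0016 0.0046] q6 -1.73 jaw yaw 101.6 tilt [ 0.  0. -1.]
t: 11.05
tool_pos: [0.4673, 0.0963, 0.0478]
tool_rot: [-0.318, 3.125, -0.0]
contact_force: [-0.2, -0.2, -4.0]
opening: 0.0387
t: 11.18
tool_pos: [0.4672, 0.0963, 0.0477]
tool_rot: [-0.318, 3.125, -0.0]
contact_force: [0.3, -0.5, -3.3]
opening: 0.0387
t: 11.3
tool_pos: [0.467, 0.0963, 0.0475]
tool_rot: [-0.318, 3.125, -0.0]
contact_force: [-0.2, 0.7, -3.2]
opening: 0.0387
```

```bash
python3 -m jog '[0.2,0.0015,0.0015,0.001,0,0,0,0.2,0,0,0.0015,0,0,0,0.2,0,0,0,0,0,0,0.2,0,0,0,0,0,0]'
```

```text
t: 11.8
tool_pos: [0.465, 0.0976, 0.0457]
tool_rot: [0.318, -3.124, -0.0]
contact_force: [-5.7, -0.6, 5.4]
opening: 0.039
```

```bash
python3 -m jog '[1,0,0,0,0,0,0,1,0,0,0,0,0,0,1,0,0,0,0,0,0,1,0,0,-0.06,0,0,0,1,0,0,-0.06,0,0,0]'
python3 -m jog '[1,-0.001,-0.0567,0,0,0,0,1,-0.001,-0.0567,0,0,0,0,1,-0.001,-0.0567,0,0,0,0,1,-0.001,-0.0567,0,0,0,0,1,-0.001,-0.0567,0,0,0,0,1,-0.001,-0.0567,0,0,0,0,1,-0.001,-0.0567,0,0,0,0,1,0,0,0,0,0,0,1,0,0,0,0,0,0]'
python3 - <<'E'
from h import *
plan(.6,-.305,.15)
d,Rw,c=look("wrist","w4")
E
```

```text
t: 12.42
tool_pos: [0.4644, 0.0974, 0.1653]
tool_rot: [0.318, -3.123, -0.0]
contact_force: [0.9, 0.6, -0.1]
opening: 0.0854
t: 13.55
tool_pos: [0.5517, -0.2896, 0.1643]
tool_rot: [0.317, -3.125, -0.002]
contact_force: [-0.5, -0.1, 0.0]
opening: 0.0852
t 13.55 shift mm [-44.2 -24.8  14.3] rows>= 1 per row [-0.0442 -0.0248  0.0143] q6 -2.38 jaw yaw 101.6 tilt [-0.001  0.001 -1.   ]
```

View pics/w4.png

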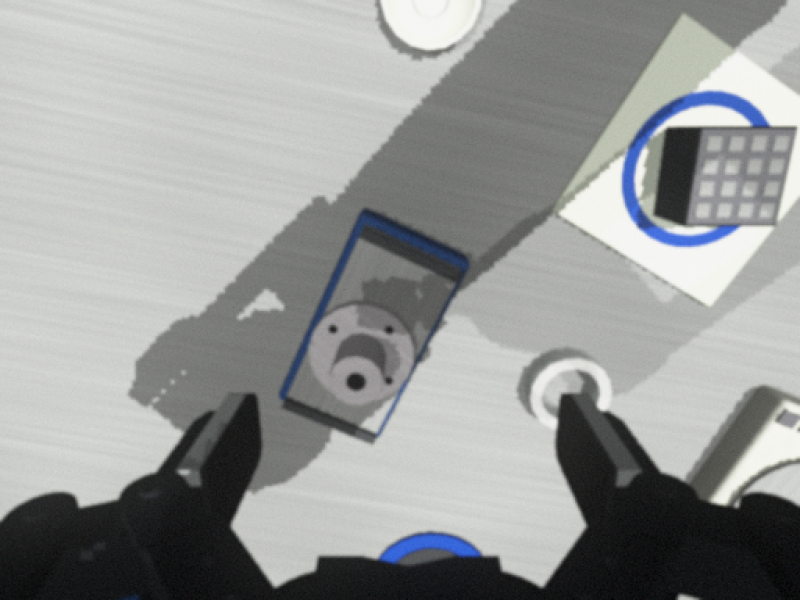

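The flange boss top is at (356,381), its disc spans columns 308–415 and rows 302–404. Dresser corners are (365,212), (468,262), (377,438), (283,398). The tray lies properly on the mat.

```bash
cat >> h.py <<'E'
def fit(fn,P,z):
    pts=np.array([w(fn,*p,z)[:2] for p in P]);A=np.c_[2*pts,np.ones(len(pts))];s=np.linalg.lstsq(A,(pts**2).sum(1),rcond=None)[0];print(s[:2],"r",np.sqrt(s[2]+s[:2]@s[:2]))
def quad(fn,P,z):
    P=np.array([w(fn,*p,z)[:2] for p in P]);E=np.roll(P,-1,0)-P;print(P.mean(0),np.linalg.norm(E,axis=1).round(4),(np.degrees(np.arctan2(E[:,1],E[:,0]))%180).round(1))
E
python3 - <<'E'
from h import *
fit("w4",[(328,381),(384,381),(356,357),(356,405)],.074)
fit("w4",[(308,350),(415,350),(362,302),(322,318),(402,320),(325,390)],.042)
quad("w4",[(365,212),(468,262),(377,438),(283,398)],.032)
quad("w4",[(700,129),(797,126),(783,224),(690,224)],.041)
plan(.6,-.305,.15)
E
```

```text
[ 0.59708926 -0.30560824] r 0.013763869225343988
[ 0.59678697 -0.30558845] r 0.030619085766247237
[ 0.58709412 -0.30237838] [0.0624 0.1234 0.0625 0.1231] [ 75.4 166.5  75.1 166.4]
[ 0.46237489 -0.13364207] [0.0475 0.0486 0.0484 0.0471] [103.2  16.3 101.5  15.2]
t 13.6 shift mm [-44.  -25.5  14.4] rows>= 1 per row [-0.044  -0.0255  0.0144] q6 -2.38 jaw yaw 101.7 tilt [-0.001  0.001 -1.   ]
```

```bash
python3 -m jog '[1,-0.041,-0.0255,0,0,0,0,1,0,0,0.05,0,0,0,1,0,0,0.05,0,0,0,1,0,0,0.017,0,0,0,1,0,0,0,0,0,0,1,0,0,0,0,0,0]'
python3 -m jog '[0.1,0,0,0,0,0,0,0.1,0,0,0,0,0,0,0.1,0,0,0,0,0,0,0.1,0,0,0,0,0,0,0.1,0,0,0,0,0,0]'
python3 -m jog '[0.1,0,0,-0.04,0,0,0,0.1,0,0,-0.035,0,0,0,0.1,-0.0205,0.047,0,0,0,0,0.1,-0.0205,0.047,0,0,0,0,0.1,-0.0205,0.047,0,0,0,0,0.1,-0.0205,0.047,0,0,0,0,0.1,-0.0205,0.047,0,0,0,0,0.1,-0.0205,0.047,0,0,0,0,0.1,0,0,0.03,0,0,0]'
python3 -m jog '[0.1,0,0,0.03,0,0,0,0.1,0,0,0,0,0,0,0.1,0,0,0,0,0,0,0.1,0,0,0,0,0,0]'
python3 -c "
from h import *
plan(.6614,-.0048,.047)"
```

```text
t: 14.35
tool_pos: [0.5989, -0.3073, 0.0508]
tool_rot: [-0.318, 3.122, -0.005]
contact_force: [0.4, -0.4, 0.0]
opening: 0.0851
t: 14.98
tool_pos: [0.5976, -0.307, 0.0485]
tool_rot: [-0.318, 3.125, -0.001]
contact_force: [0.2, -1.3, 3.2]
opening: 0.0266
t: 16.1
tool_pos: [0.6631, -0.0021, 0.0949]
tool_rot: [-0.325, 3.119, -0.0]
contact_force: [-0.3, -0.9, -2.1]
opening: 0.0264
t: 16.6
tool_pos: [0.6621, -0.006, 0.0648]
tool_rot: [-0.317, 3.123, -0.001]
contact_force: [0.2, -0.3, -1.6]
opening: 0.0266
t 16.6 shift mm [ 0.5  1.4 17.8] rows>= 1 per row [0.0005 0.0014 0.0178] q6 -1.89 jaw yaw 101.6 tilt [ 0.003 -0.    -1.   ]
```

```bash
python3 -m jog '[0.1,0.0005,0.0012,0.008,0,0,0,0.1,0,0,0.006,0,0,0,0.1,0,0,0.0025,0,0,0,0.1,0,0,0,0,0,0,0.1,0,0,0,0,0,0]'
```

```text
t: 17.23
tool_pos: [0.6603, -0.0046, 0.0485]
tool_rot: [0.318, -3.125, 0.0]
contact_force: [-5.8, 0.3, 10.0]
opening: 0.0265
```

```bash
python3 -m jog '[0.1,0,0,-0.001,0,0,0,1,0,0,0,0,0,0,1,0,0,0,0,0,0,1,0,0,0,0,0,0,1,0,0,-0.06,0,0,0,1,0,0,-0.06,0,0,0]'
python3 -m jog '[1,0.0085,0.0587,0,0,0,0,1,0.0085,0.0587,0,0,0,0,1,0.0085,0.0587,0,0,0,0,1,0.0085,0.0587,0,0,0,0,1,0.0085,0.0587,0,0,0,0,1,0.0085,0.0587,0,0,0,0,1,0,0,0,0,0,0,1,0,0,0,0,0,0]'
python3 - <<'E'
from h import *
plan(.58,.335,.15)
d,Rw,c=look("wrist","w5")
E
```

```text
t: 17.98
tool_pos: [0.6593, -0.0045, 0.1672]
tool_rot: [0.317, -3.123, -0.001]
contact_force: [0.1, -0.1, -0.1]
opening: 0.0855
t: 18.98
tool_pos: [0.5393, 0.3299, 0.1671]
tool_rot: [0.319, -3.125, 0.001]
contact_force: [0.4, -0.5, 0.1]
opening: 0.0856
t 18.98 shift mm [-40.9  -3.2  17.1] rows>= 1 per row [-0.0409 -0.0032  0.0171] q6 -1.34 jaw yaw 101.6 tilt [-0.    -0.001 -1.   ]
```

View pics/w5.png

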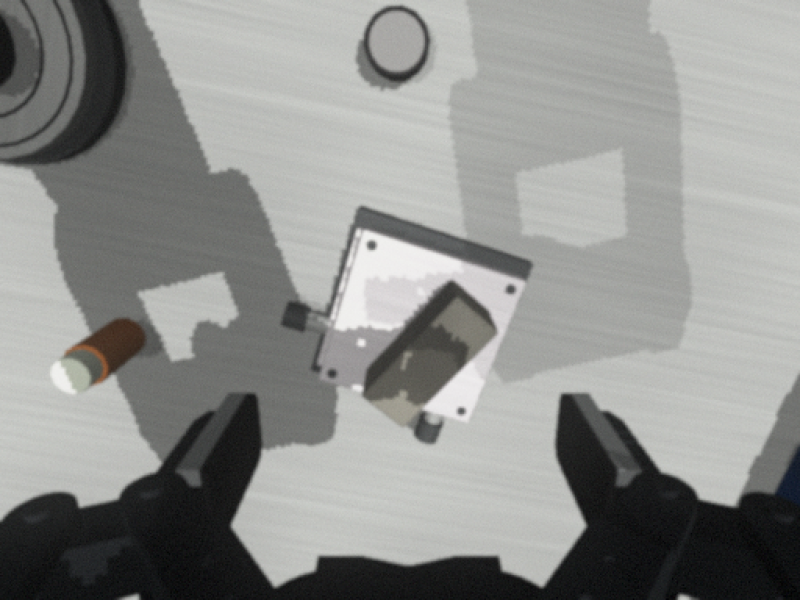

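The stage screws are at (372,245), (510,289), (461,411), (332,373). Stone top corners are about (457,297), (496,330), (405,427), (365,397).

```bash
python3 - <<'E'
from h import *
quad("w5",[(372,245),(510,289),(461,411),(332,373)],.032)
quad("w5",[(359,229),(527,277),(467,421),(320,377)],.032)
quad("w5",[(457,297),(496,330),(405,427),(365,397)],.066)
plan(.58,.335,.15)
d=cv2.imread("pics/w5.png")[200:450,300:560]; cv2.imwrite("pics/w5c.png",cv2.resize(d,(624,600),interpolation=2))
E
```

```text
[0.56997559 0.34380897] [0.0815 0.0822 0.082  0.0819] [ 83.5 173.7  83.3 173.4]
[0.5684958 0.343208 ] [0.0973 0.0971 0.094  0.093 ] [ 85.4 173.3  82.9 175.3]
[0.57323308 0.34955023] [0.027  0.0732 0.0281 0.0733] [ 60.6 152.2  60.8 151.4]
t 19.02 shift mm [-40.7  -2.5  17.1] rows>= 1 per row [-0.0407 -0.0025  0.0171] q6 -1.34 jaw yaw 101.6 tilt [-0.    -0.001 -1.   ]
```

View pics/w5c.png

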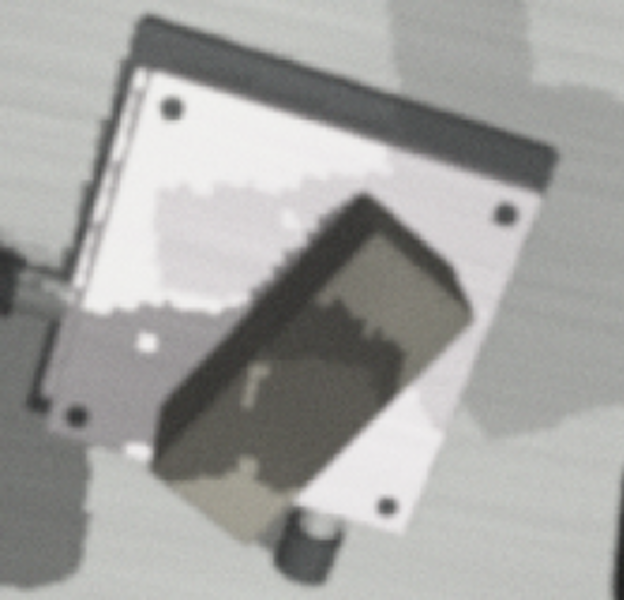

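```bash
python3 -m jog '[1,-0.037,0.013,0,0,0,0,1,0,0,0.01,0,0,9.95,1,0,0,0.01,0,0,9.95,1,0,0,0.02,0,0,9.95,1,0,0,0.02,0,0,9.95,1,0,0,0,0,0,0,1,0,0,0,0,0,0]'
python3 - <<'E'
from h import *
plan(.5735,.3495,.04,61.6)
d,Rw,c=look("wrist","w6")
E
```

```text
t: 19.9
tool_pos: [0.5739, 0.3496, 0.1081]
tool_rot: [0.763, 3.047, 0.001]
contact_force: [0.0, -0.4, 0.8]
opening: 0.0857
t 19.9 shift mm [ 0.3 -0.3 68.1] rows>= 2 per row [ 0.0002 -0.0001  0.0341] q6 -0.64 jaw yaw 61.9 tilt [ 0.001  0.    -1.   ]
turn tool z (deg) 0.3 or -179.7
```

View pics/w6.png

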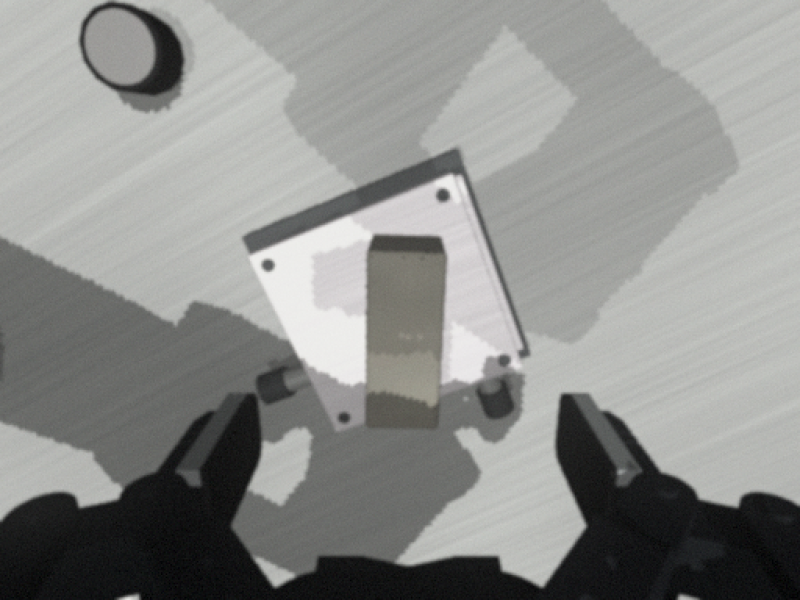

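The stone is aligned with the jaws, with top corners (368,251), (446,252), (440,430), (366,428). The stage screws are at (268,265), (443,195), (504,360), (344,418).

```bash
python3 - <<'E'
from h import *
quad("w6",[(268,265),(443,195),(504,360),(344,418)],.032)
quad("w6",[(368,251),(446,252),(440,430),(366,428)],.066)
E
python3 -m jog '[1,0,0,0.04,0,0,0,1,0,0,0.028,0,0,0,1,0,0,0,0,0,0,1,0,0,0,0,0,0,0.1,0,0,0,0,0,0,0.1,0,0,0,0,0,0,0.1,0,0,0,0,0,0,0.1,0,0,0,0,0,0,0.1,0,0,0,0,0,0]' 60
python3 -c "
from h import *
plan(.587,-.3025,.14,76.4)"
```

```text
[0.56989139 0.343799  ] [0.0819 0.0817 0.0818 0.0823] [ 83.5 173.4  83.9 173.4]
[0.57369975 0.34969001] [0.0286 0.0751 0.0305 0.0746] [ 61.  151.2  60.  149.8]
t: 21.08
tool_pos: [0.5736, 0.3506, 0.0402]
tool_rot: [0.765, 3.046, 0.002]
contact_force: [-0.4, 0.0, 4.3]
opening: 0.0287
t 21.07 shift mm [-320.4 -569.2 -100.2] rows>= 12 per row [-0.0267 -0.0474 -0.0084] q6 -0.64 jaw yaw 61.8 tilt [ 0.001  0.001 -1.   ]
turn tool z (deg) -14.6 or 165.4
```

```bash
python3 -m jog '[0.1,0,0,-0.05,0,0,0,0.1,0,0,-0.055,0,0,0,0.1,-0.0216,-0.0502,0,0,0,0,0.1,-0.0216,-0.0502,0,0,0,0,0.1,-0.0216,-0.0502,0,0,0,0,0.1,-0.0216,-0.0502,0,0,0,0,0.1,-0.0216,-0.0502,0,0,0,0,0.1,-0.0216,-0.0502,0,0,0,0,0.1,-0.0216,-0.0502,0,0,0,0,0.1,-0.0216,-0.0502,0,0,0,0]'
python3 -m jog '[0.1,-0.0216,-0.0502,0,0,0,0,0.1,-0.0216,-0.0502,0,0,0,0,0.1,-0.0216,-0.0502,0,0,0,0,0.1,-0.0216,-0.0502,0,0,0,0,0.1,0,0,0,0,0,-7.3,0.1,0,0,0,0,0,-7.3,0.1,0,0,0,0,0,0,0.1,0,0,0,0,0,0]'
python3 - <<'E'
from h import *
plan(.587,-.3025,.04,76.4)
d,Rw,c=look("wrist","w7")
E
```

```text
t: 22.32
tool_pos: [0.5344, -0.0867, 0.1432]
tool_rot: [-0.764, -3.045, -0.0]
contact_force: [0.4, 0.6, -1.1]
opening: 0.0291
t: 23.32
tool_pos: [0.5166, -0.3026, 0.1436]
tool_rot: [-0.374, -3.118, -0.001]
contact_force: [-0.3, 0.3, -1.9]
opening: 0.029
t 23.32 shift mm [-68.5  16.7 103.5] rows>= 3 per row [-0.0228  0.0056  0.0345] q6 -1.99 jaw yaw 76.3 tilt [-0.001  0.001 -1.   ]
turn tool z (deg) -0.1 or 179.9
```

View pics/w7.png

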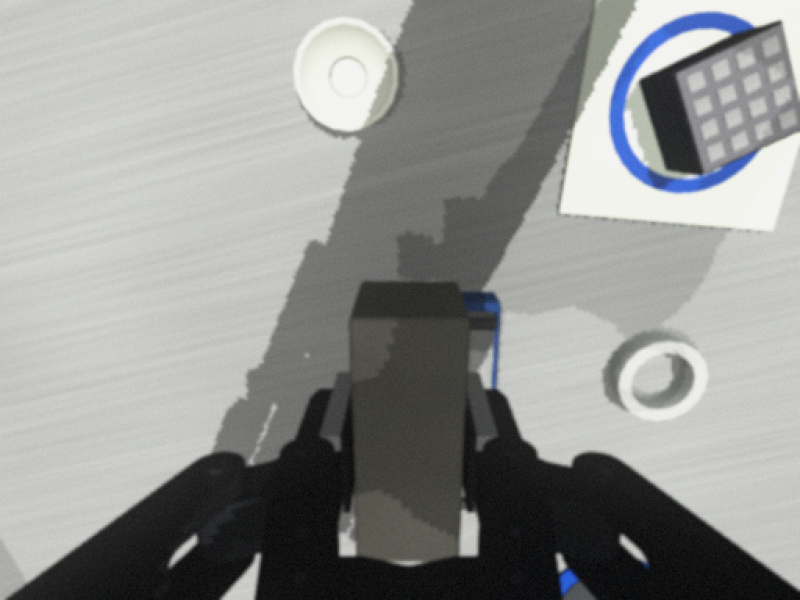

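The held stone hides most of the dresser. Only its right edge shows, at column 497 with the corner at (498,295). I check that edge against the earlier fit.

```bash
python3 - <<'E'
from h import *
a=np.radians(166.4);ux=np.array([np.cos(a),np.sin(a)]);uy=np.array([ux[1],-ux[0]]);c=np.array([.587,-.3025])
for f,pp in(("w7",[(498,297),(497,340),(494,385)]),("w4",[(365,212),(468,262),(377,438),(283,398),(418,238),(325,305),(422,350)])):
  for p in pp:
    q=w(f,*p,.032)[:2]-c; print(f,p,(q@ux).round(4),(q@uy).round(4))
E
```

```text
w7 (498, 297) 0.0655 0.0315
w7 (497, 340) 0.0413 0.0322
w7 (494, 385) 0.0145 0.0319
w4 (365, 212) 0.0621 -0.0311
w4 (468, 262) 0.061 0.0312
w4 (377, 438) -0.0624 0.0315
w4 (283, 398) -0.061 -0.031
w4 (418, 238) 0.0614 0.0006
w4 (325, 305) 0.0044 -0.0306
w4 (422, 350) 0.0027 0.0311
```

```bash
python3 -m jog '[0.1,-0.0342,0.0084,0,0,0,0,0.1,-0.0342,0.0084,0,0,0,0,0.1,0,0,0.045,0,0,0,0.1,0,0,0.04,0,0,0,0.1,0,0,0,0,0,0,0.1,0,0,0,0,0,0,0.1,0,0,0,0,0,0]'
python3 -c "
from h import *
plan(.587,-.3025,.0405,76.4)"
```

```text
t: 24.25
tool_pos: [0.5889, -0.3039, 0.0624]
tool_rot: [0.371, 3.115, -0.003]
contact_force: [0.5, -0.4, -1.5]
opening: 0.0287
t 24.25 shift mm [ 2.3  0.9 21.9] rows>= 1 per row [0.0023 0.0009 0.0219] q6 -1.92 jaw yaw 76.4 tilt [ 0.004 -0.003 -1.   ]
turn tool z (deg) 0.0 or -180.0
```

```bash
python3 -m jog '[0.1,0.001,0.0007,0.01,0,0,0,0.1,0,0,0.006,0,0,0,0.1,0,0,0,0,0,0,0.1,0,0,0,0,0,0,0.1,0,0,0,0,0,0]'
python3 -c "
from h import *
plan(.587,-.3025,.0405,76.4)"
```

```text
t: 24.88
tool_pos: [0.5867, -0.302, 0.0436]
tool_rot: [0.371, 3.119, -0.0]
contact_force: [-0.7, -0.0, -2.1]
opening: 0.029
t 24.88 shift mm [-0.4 -0.4  3.1] rows>= 1 per row [-0.0004 -0.0004  0.0031] q6 -1.92 jaw yaw 76.4 tilt [ 0. -0. -1.]
turn tool z (deg) 0.0 or -180.0
```

```bash
python3 -m jog '[0.1,0,0,0.0035,0,0,0,0.1,0,0,0,0,0,0,0.1,0,0,0,0,0,0]'
python3 -m jog '[1,0,0,0,0,0,0,1,0,0,0,0,0,0,1,0,0,0,0,0,0,1,0,0,-0.055,0,0,0,1,0,0,-0.055,0,0,0,1,0,0,0,0,0,0]'
python3 -m jog '[1,0.0399,0.0332,0,0,0,0,1,0.0399,0.0332,0,0,0,0,1,0.0399,0.0332,0,0,0,0,1,0.0399,0.0332,0,0,0,0,1,0,0,0.02,0,0,-8.4,1,0,0,0.02,0,0,-8.4,1,0,0,0.02,0,0,-8.4,1,0,0,0,0,0,0,1,0,0,0,0,0,0]'
python3 - <<'E'
from h import *
plan(.463,-.1355,.009,101.6)
d,Rw,c=look("wrist","w8")
E
```

```text
t: 25.25
tool_pos: [0.5869, -0.3022, 0.0403]
tool_rot: [0.371, 3.118, -0.001]
contact_force: [0.7, -1.0, 0.2]
opening: 0.0287
t: 26.0
tool_pos: [0.5898, -0.3041, 0.1573]
tool_rot: [0.37, 3.109, -0.009]
contact_force: [0.1, -0.4, 0.1]
opening: 0.0854
t: 27.12
tool_pos: [0.4627, -0.1354, 0.0901]
tool_rot: [-0.315, 3.126, -0.0]
contact_force: [0.2, -0.6, 0.3]
opening: 0.0853
t 27.12 shift mm [-0.3 -0.1 81.1] rows>= 2 per row [-0.0001 -0.0001  0.0405] q6 -2.21 jaw yaw 101.5 tilt [ 0. -0. -1.]
turn tool z (deg) -0.1 or 179.9
```

View pics/w8.png

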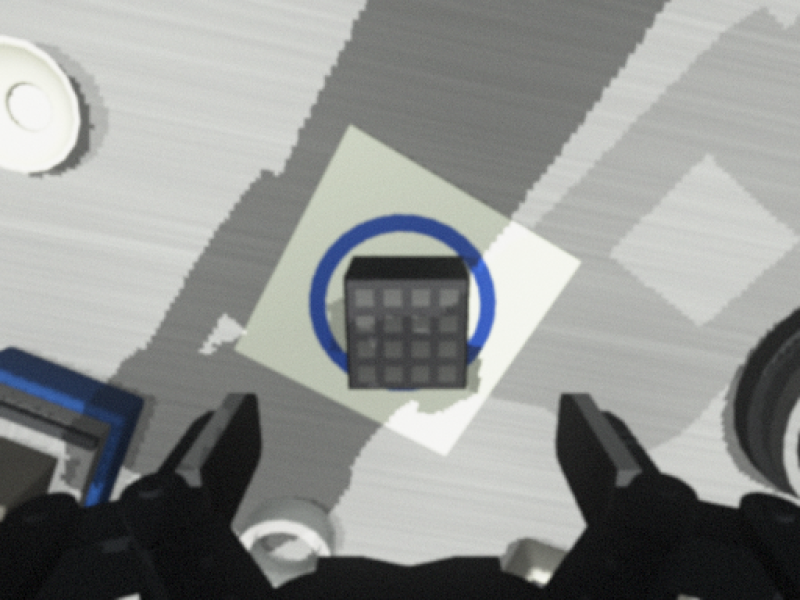

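The tray is aligned with the jaws, with top corners (346,279), (467,277), (468,389), (348,390).

```bash
python3 - <<'E'
from h import *
quad("w8",[(346,279),(467,277),(468,389),(348,390)],.041)
E
python3 -m jog '[1,0,0,0.04,0,0,0,1,0,0,0.039,0,0,0,1,0,0,0,0,0,0,1,0,0,0,0,0,0,0.3,0,0,0,0,0,0,0.3,0,0,0,0,0,0,0.3,0,0,0,0,0,0,0.3,0,0,0,0,0,0]' 50
python3 -c "
from h import *
plan(.5698,.3437,.14,83.5)"
```

```text
[ 0.46215601 -0.13445446] [0.0469 0.0485 0.05   0.0481] [102.4  13.9 102.   10.3]
t: 28.18
tool_pos: [0.4639, -0.136, 0.0125]
tool_rot: [-0.318, 3.123, -0.003]
contact_force: [-1.6, 1.0, 6.1]
opening: 0.0496
t 28.18 shift mm [-200.6  448.3 -127.8] rows>= 9 per row [-0.0223  0.0498 -0.0142] q6 -2.21 jaw yaw 101.6 tilt [ 0.003 -0.001 -1.   ]
turn tool z (deg) 18.1 or -161.9
```

```bash
python3 -m jog '[0.3,0,0,-0.043,0,0,0,0.3,0,0,-0.043,0,0,0,0.3,0,0,-0.043,0,0,0,0.3,-0.0224,0.0498,0,0,0,0,0.3,-0.0224,0.0498,0,0,0,0,0.3,-0.0224,0.0498,0,0,0,0,0.3,-0.0224,0.0498,0,0,0,0,0.3,-0.0224,0.0498,0,0,0,0,0.3,-0.0224,0.0498,0,0,0,0,0.3,-0.0224,0.0498,0,0,0,0]'
python3 -m jog '[0.3,-0.0224,0.0498,0,0,0,0,0.3,-0.0224,0.0498,0,0,0,0,0.3,0,0,0,0,0,9.05,0.3,0,0,0,0,0,9.05,0.3,0,0,0.04,0,0,0,0.3,0,0,0.04,0,0,0,0.3,0,0,0,0,0,0,0.3,0,0,0,0,0,0,0.3,0,0,0,0,0,0]'
python3 -c "
from h import *
plan(.5707,.3436,.0395,83.5)"
```

```text
t: 29.42
tool_pos: [0.5458, 0.2395, 0.1396]
tool_rot: [0.318, -3.125, 0.0]
contact_force: [0.4, -1.2, -0.4]
opening: 0.0492
t: 30.55
tool_pos: [0.5714, 0.345, 0.0627]
tool_rot: [0.177, 3.133, 0.003]
contact_force: [0.2, 0.3, -1.3]
opening: 0.0493
t 30.55 shift mm [ 0.6 -1.6 23.2] rows>= 1 per row [ 0.0006 -0.0016  0.0232] q6 -1.03 jaw yaw 83.5 tilt [ 0.004  0.002 -1.   ]
turn tool z (deg) 0.0 or -180.0
```

```bash
python3 -m jog '[0.3,0,-0.001,0.01,0,0,0,0.3,0,0,0.008,0,0,0,0.3,0,0,0,0,0,0,0.3,0,0,0,0,0,0,0.3,0,0,0,0,0,0]'
python3 -c "
from h import *
plan(.5707,.3436,.0395,83.5)"
```

```text
t: 31.18
tool_pos: [0.5699, 0.3434, 0.0421]
tool_rot: [0.178, 3.136, 0.0]
contact_force: [-0.2, -0.2, -0.2]
opening: 0.0492
t 31.18 shift mm [-0.8  0.3  2.6] rows>= 1 per row [-0.0008  0.0003  0.0026] q6 -1.03 jaw yaw 83.5 tilt [ 0.  0. -1.]
turn tool z (deg) 0.0 or -180.0
```

```bash
python3 -m jog '[0.3,-0.0008,0,0.0025,0,0,0,0.3,0,0,0,0,0,0,0.3,0,0,0,0,0,0]'
python3 -m jog '[1,0,0,0,0,0,0,1,0,0,0,0,0,0,1,0,0,0,0,0,0,1,0,0,-0.06,0,0,0,1,0.01,0,-0.06,0,0,0,1,0.02,0,0,0,0,0,1,0,0,0,0,0,0,1,0,0,0,0,0,0]'
python3 - <<'E'
from h import *
d,Rw,c=look("wrist","w9")
E
```

```text
t: 31.55
tool_pos: [0.5709, 0.3434, 0.0397]
tool_rot: [0.178, 3.136, 0.001]
contact_force: [1.0, 1.0, 0.5]
opening: 0.0492
t: 32.55
tool_pos: [0.5403, 0.3462, 0.1579]
tool_rot: [-0.178, -3.135, 0.002]
contact_force: [-0.6, -0.1, 0.7]
opening: 0.0853
```

View pics/w9.png

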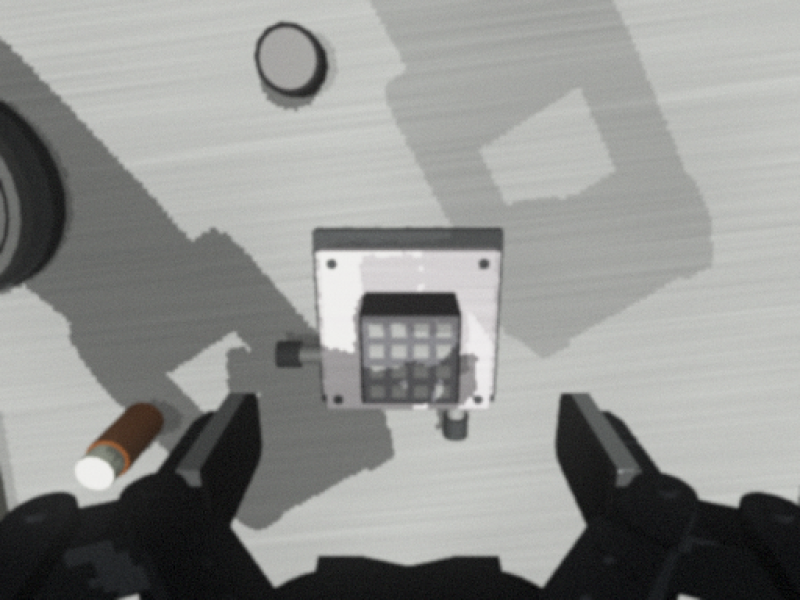

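The tray sits square on the stage, with top corners about (361,317), (460,317), (459,404), (362,404) and screws at (332,264), (484,264), (478,400), (338,400). Now I check the other stations.

```bash
python3 -m jog '[1,0.001,-0.0498,-0.012,0,0,0,1,0.001,-0.0498,-0.012,0,0,0,1,0.001,-0.0498,-0.012,0,0,0,1,0.001,-0.0498,-0.012,0,0,0,1,0.001,-0.0498,-0.012,0,0,0,1,0.001,-0.0498,-0.012,0,0,0,1,0,0,0,0,0,0,1,0,0,0,0,0,0]'
python3 - <<'E'
from h import *
d,Rw,c=look("wrist","w10")
E
python3 -m jog '[1,-0.0095,-0.0543,0.01,0,0,0,1,-0.0095,-0.0543,0.01,0,0,0,1,-0.0095,-0.0543,0.01,0,0,0,1,-0.0095,-0.0543,0.01,0,0,0,1,-0.0095,-0.0543,0.01,0,0,0,1,-0.0095,-0.0543,0.01,0,0,0,1,0,0,0,0,0,0,1,0,0,0,0,0,0]'
python3 - <<'E'
from h import *
d,Rw,c=look("wrist","w11")
quad("w9",[(361,317),(460,317),(459,404),(362,404)],.068)
quad("w9",[(332,264),(484,264),(478,400),(338,400)],.032)
E
```

```text
t: 33.6
tool_pos: [0.5009, 0.0503, 0.2304]
tool_rot: [-0.179, -3.135, -0.001]
contact_force: [0.1, -0.5, -0.7]
opening: 0.0852
t: 34.65
tool_pos: [0.5211, -0.2786, 0.1703]
tool_rot: [-0.176, -3.135, -0.002]
contact_force: [-0.2, -0.3, 0.3]
opening: 0.0853
[0.57003047 0.3452412 ] [0.0477 0.0473 0.0495 0.0473] [ 83.5 174.6  83.5 172.4]
[0.57026206 0.34391503] [0.0818 0.0823 0.0823 0.0823] [ 83.5 173.6  83.5 173.3]
```

View pics/w10.png

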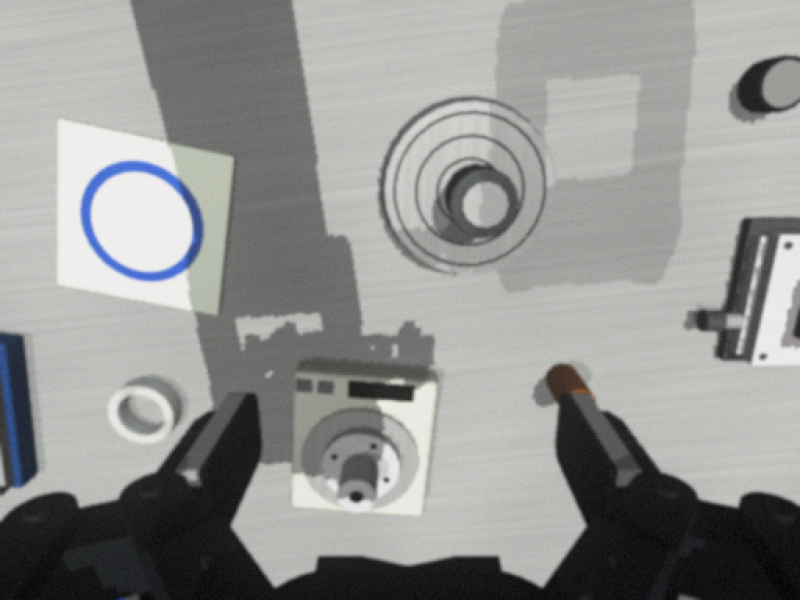

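View pics/w11.png

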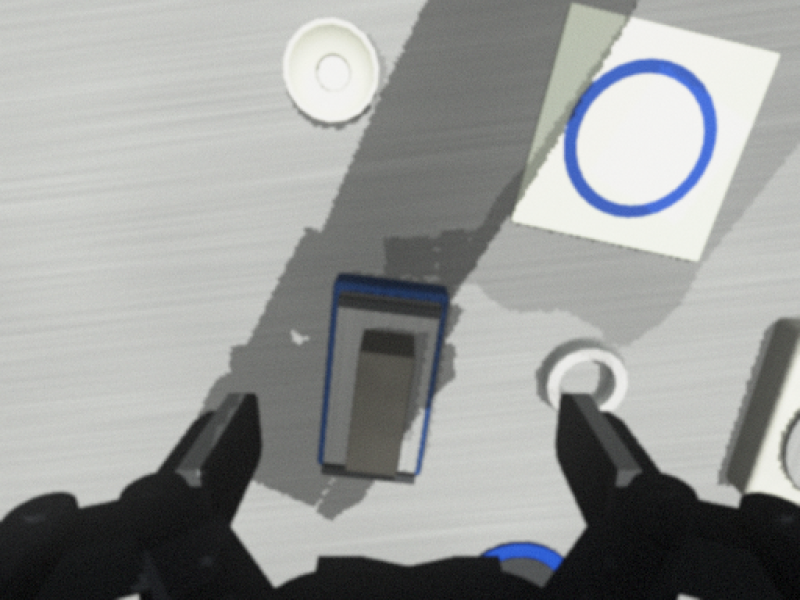

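Gauge button is at (486,205) inside the large ring (columns 394–547, rows 111–266). The flange disc spans columns 320–399 on the pan (columns 302–419). Stone top corners are (360,353), (415,358), (397,474), (346,471) on the dresser.

```bash
python3 - <<'E'
from h import *
print("button",w("w10",486,205,.082)[:2]);fit("w10",[(394,188),(547,188),(470,111),(470,266)],.032)
fit("w10",[(445,203),(519,203),(481,166),(481,240)],.078)
print("flange");fit("w10",[(320,465),(399,465),(359,430),(334,440),(388,441)],.042);fit("w10",[(332+8,489),(378,489),(357,474),(357,507)],.074)
print("pan");fit("w10",[(302,460),(419,460),(361,407),(361,511),(318,424)],.032)
print("stone");quad("w11",[(360,353),(415,358),(397,474),(346,471)],.066);quad("w11",[(338,282),(447,293),(417,475),(320,464)],.032)
d,Rw,c=cam("scene")
for k in("vial","gauge","flange"): print(k,[(round(e["p"],2),px2w(d,Rw,c,e["box"][0],e["box"][1],.03 if k=="vial" else .05).round(3)) for e in ctrl.boxes_of(k,d)[:1]])
E
```

```text
button [0.46686672 0.09985104]
[0.46493671 0.09698079] r 0.04998622091101047
[0.46652029 0.09815401] r 0.02103017223904769
flange
[ 0.65747845 -0.00305115] r 0.029824290094100238
[ 6.55605857e-01 -6.13139431e-04] r 0.013586371779325531
pan
[ 0.66119616 -0.0038337 ] r 0.046327915400115736
stone
[ 0.58816493 -0.30053703] [0.029  0.0728 0.029  0.0736] [ 77.8 165.7  79.5 165.7]
[ 0.58615334 -0.30159066] [0.0626 0.1247 0.0629 0.1229] [ 77.5 165.9  75.8 165.7]
vial [(0.51, array([0.63 , 0.153, 0.03 ]))]
gauge [(0.62, array([0.466, 0.106, 0.05 ]))]
flange []
```

All within about 3 mm, except the flange, which looks about 4 mm off in x. There is plenty of time, so I take a closer look.

```bash
python3 -m jog '[1,-0.0115,0.0565,0,0,0,0,1,-0.0115,0.0565,0,0,0,0,1,-0.0115,0.0565,0,0,0,0,1,-0.0115,0.0565,0,0,0,0,1,-0.0115,0.0565,0,0,0,0,1,0,0,0,0,0,0,1,0,0,0,0,0,0,1,0,0,0,0,0,0]'
python3 - <<'E'
from h import *
d,Rw,c=look("wrist","w12");plan(.661,-.0045,.15)
i=cv2.imread("pics/w12.png")[250:500,290:510];cv2.imwrite("pics/w12c.png",cv2.resize(i,(528,600),interpolation=2))
E
```

```text
t: 35.9
tool_pos: [0.6096, -0.0066, 0.1714]
tool_rot: [0.18, 3.136, -0.0]
contact_force: [0.3, -0.3, -0.6]
opening: 0.0854
t 35.95 shift mm [-50.8   8.1  21.4] rows>= 1 per row [-0.0508  0.0081  0.0214] q6 -1.59 jaw yaw 83.4 tilt [ 0. -0. -1.]
```

View pics/w12c.png

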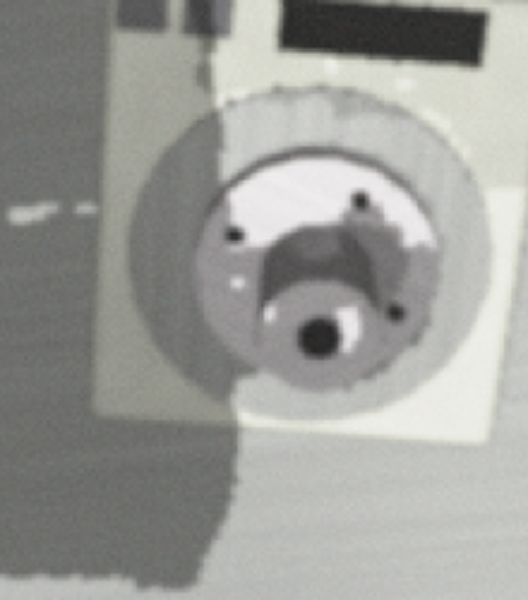

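In the crop the flange disc spans x 196–440, y 152–390. The pan spans x 130–491, y 86–417.

```bash
python3 - <<'E'
from h import *
f=lambda P:[(290+x/2.4,250+y/2.4) for x,y in P]
fit("w12",f([(196,265),(440,258),(318,152),(318,390),(230,190),(410,190)]),.042)
fit("w12",f([(130,250),(491,250),(312,86),(312,417),(186,130),(440,130),(440,375)]),.032)
fit("w12",f([(258,330),(378,330),(318,282),(318,388)]),.074)
E
```

```text
[ 0.66066453 -0.00257842] r 0.03070305593399633
[ 0.66096735 -0.00398594] r 0.04559765467560083
[ 0.65971864 -0.00347908] r 0.012987495044543395
```

```bash
python3 - <<'E'
from h import *
for f,u,v in(("w1",538,490),("w3",700,388),("w5",72,375),("w9",97,474)): print(f,w(f,u,v,.058)[:2].round(4))
o=ctrl.get_obs();print(o["t"],o["contact_force"]); ctrl.finish_job()
E
```

```text
w1 [0.6225 0.1614]
w3 [0.6228 0.1611]
w5 [0.6219 0.1622]
w9 [0.6231 0.1629]
35.95 [0.54588443 0.1492509  0.54610256]
the job is handed in; nothing more can be done
```

All four parts are on their own stations and the job is handed in, at 36 s of the 136 s allowed. I parked the trays on the mat, moved the gauge to the chuck, the flange to the balance pan and the stone to the dressing plate, then put the trays on the stage.

The last checks are from the wrist camera, with measurement noise of about 1–2 mm:

| Part | Station | Off centre | Angle |
|---|---|---|---|
| Trays | Stage | about 1.3 mm | within 0.5° of square |
| Flange | Balance pan | about 1.5 mm | round |
| Stone | Dressing plate | about 2 mm | within 1° of lengthwise |
| Gauge | Chuck | about 2–3 mm | round |

- **Vial:** it stayed at (0.622, 0.162) in all four pictures I measured, within 2 mm.
- **Disagreement on the flange:** a far, oblique view put it about 4 mm off centre. The closer look gave 1.5 mm, so I left it as placed.
- **Disagreement on the vial:** the network's box for it in the scene camera moved by about 1 cm between pictures. I put this down to detector noise, since the wrist views did not show it.
- **Missed detection:** the network did not find the flange in the last scene picture, so I judged the flange from the wrist camera alone.

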